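Set the spout of the blue humidifier cap

ROBOT

A 6-joint arm with a two-finger parallel gripper is mounted at the origin on the work surface. World frame = base frame: x ahead of the robot, y to its left, z up, the work surface at z = 0. Lengths are in m, angles in degrees, forces in N, time in s.
With the tool pointing down it reaches from about 0.375 to 0.9 m from the base axis. Payload 3.1 kg.
Tool frame: the origin (TCP) lies at the very end of the fingers, on their centre line; the grasp point (between the pads) lies 19 mm behind it; z points along the fingers, y is the line along which they close (so a half turn about z gives the same grasp; the last joint's range is limited). The gripper opens to 87 mm and grips with 3 to 60 N. Pads are 19 mm wide; open, the fingers measure 117 mm over their backs; the gripper's body (75 mm by 190 mm) begins 51 mm behind the grasp point.
Start: joints at [-78.868, 30.224, 82.088, -0, 67.689, -10.227], TCP at [0.228, -0.582, 0.223] pointing down, gripper open.
Joint ranges: [-176.69, 176.69], [-43.24, 126.21], [12.49, 139.97], [-82, 262], [0, 151.66], [-163.58, 163.58]. Speed limits (degrees/s): [159.86, 159.86, 180, 180, 180, 180].

INTERFACE

Orientations are given as a 3x3 rotation matrix whose columns are the frame's x, y, z axes.
In Python, from rig import bot, imaging gives the robot as it stands.
- The arm moves only by the tool drive_tool, never from a script. Its argument "deltas" is text: rows parted by semicolons, each of 5 numbers parted by spaces: the finger opening in mm, from 0 to 87, then the shift along the world's x, y, z in mm, then the turn about the world's z in rad. In form: jaw dx dy dz twist; .... A call has 1 to 12 rows; each row is the pose to reach, as a shift and turn from the pose commanded when the call began; what a row does not reach only later rows make up. A row lasts 1/10 s, in which the tool goes at most 50 mm and 8.59 degrees, less where a joint would pass 70% of its speed; a pose out of reach is approached as far as the arm can. A call with a gripper value outside its range is refused whole. The fingers move at their own pace and stop on an object; the grip force is fixed at half the most. Time passes only in rows, so rows that repeat a pose let the fingers close. It gives the time, the measured TCP pose, the force, the opening and the grip force at its end, in the units of the state.
- bot.read_state(): the state, without advancing time (a new reading comes with each control period).
- imaging.capture(name): name is "side" or "top" or "wrist"; returns the picture (384x512x3 uint8, red, green, blue); there is no depth.
- imaging.camera_model(name): a dict with "fx", "fy", "cx", "cy" (pixels), "T" (4x4, takes a point from camera to world coordinates). Camera axes: x right, y down, z forward; pixel columns grow to the right and rows downward; lengths in m; the calibration is good to about 2 mm. A picture is of the moment at which its call begins: read the wrist's pose just before it. camera_model takes no time and is no camera call; for the wrist camera it gives the pose at the moment of the call.
- bot.hand_in(): hands the job in; it is judged then, once.
The state is a dict: "time_s": time; "joint_positions": joint angles; "qvel": joint speeds; "tau": joint torques, N m; "position": TCP position; "tcp_rot": TCP orientation; "force": force on the tool from outside, world axes, zero at the start; "moment": the same for the moment, N m; "opening": opening from 0.0 (shut) to 1.0 (fully open); "grasp_force": force on a finger pad.
Only numpy, scipy, OpenCV 4.12 (cv2) and the standard library are available. Lean on these libraries where they do the work, as an engineer would, in place of code of your own. Each camera call takes 0.05 s, during which the arm holds its last target. There are 200 camera calls.

TASK

The screw cap of the oxygen humidifier jar with the blue cap is not far enough round: its spout should face the red hose clip on its own stand. Screw the blue cap further on, clockwise seen from above, until its spout points straight at that red clip, then let go. Leave the white cap on the other jar as it is.

Things in the scene. Friction and masses are not known exactly. Their poses are not given: they have to be found in the camera images.
- blue_wing (a point): centre of the upright wing grip on the blue screw cap of a fixed jar, on the turning axis, 173 mm above the table. Wing: bar 50 long, 14 thick, 40 tall, on a round cap (66 across, top 20 below this point); pinch it from above across its thickness. Axes: z up, x along the wing towards the spout (also shown by a white stripe), y across. Spout: level tube 13-16 thick, tip at x 58, 34 below
- blue_clip (a point): middle of the red two-pronged hose clip (22 x 32 mm, top 147 mm above the table), fixed by a steel tongue to the stand of the blue-capped jar: 79 mm from the cap's axis, 34 mm below the wing's centre, level with the spout. x points straight away from the cap's axis, z up. The white-capped jar's stand has such a clip too
- blue_cap (a joint): turn of the blue cap in rad, growing clockwise seen from above (screwing on). At 1.6 the spout faces the red clip; it starts between 0.3 and 0.9 and turns on past the clip to 2.6, so no stop is felt there; it does not go below 0. Turning takes about 0.08 N m throughout; the cap stays where it is left and its height does not change
- white_spout (a point): tip of the spout of the white cap on the other, otherwise identical humidifier jar and stand (same red clip): 58 mm from that cap's axis, 139 mm above the table; x points outwards along the spout, z up. Not to be turned

How it is judged:
By the outcome, as a careful person would: the job done as asked, in the order asked, and still so for the second after the job is handed in, with the robot touching nothing.
It also fails if it takes over 32 s, if anything falls off the work surface, if the arm or the gripper's body presses on something with over 40 N, if the wrist force passes 120 N, or if a joint passes its speed limit or range.

## Working session

There is one attempt and no reset: what is moved stays moved. The work goes in short steps, Python scripts to look and compute and a tool call to move; the robot and the scene stay as the last step left them, time stands still between calls to the robot, and variables do not carry over. Pictures are saved under pics/ and viewed, at most 10 in all, crops included, and the job is handed in when it is done.

Besides the shell and the picture viewer there is one more tool, called after "Request:" in YAML: its name, and indented under it one key for each argument. drive_tool: Moves the arm, as the interface text tells. Its arguments: {"type":"object","properties":{"deltas":{"type":"string"}},"required":["deltas"]}

```bash
mkdir -p pics; python3 - <<'E'
from rig import bot, imaging
import cv2
for n in ("top","side"):
    cv2.imwrite(f"pics/{n}0.png",cv2.cvtColor(cv2.resize(imaging.capture(n),(800,600),interpolation=cv2.INTER_CUBIC),cv2.COLOR_RGB2BGR))
s=bot.read_state();print(s["tcp_rot"],s["position"],s["time_s"])
E
```

```text
[[ 9.31306893e-01  3.64235288e-01 -3.54712907e-04]
 [ 3.64235252e-01 -9.31304874e-01  1.97831792e-03]
 [ 3.90227340e-04 -1.97162006e-03 -9.99997980e-01]] [ 0.22754953 -0.58137572  0.22165874] 0.1
```

View pics/top0.png

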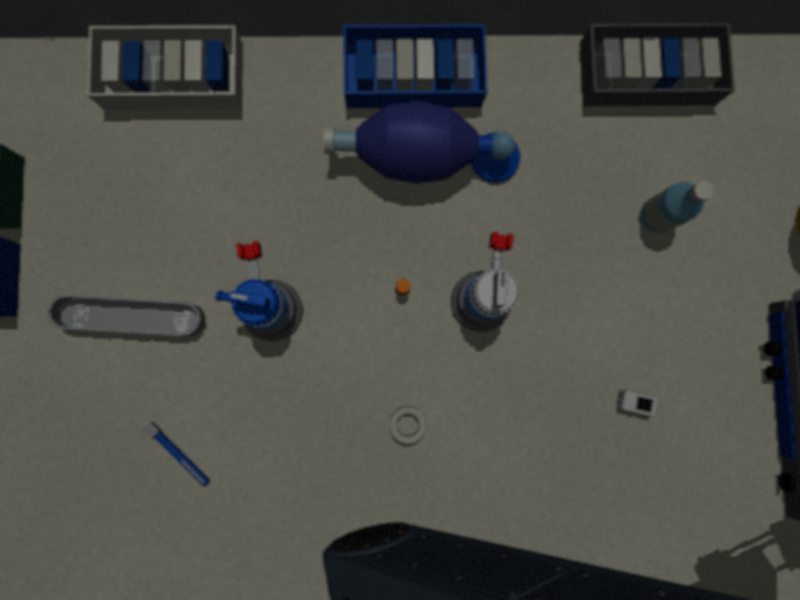

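View pics/side0.png

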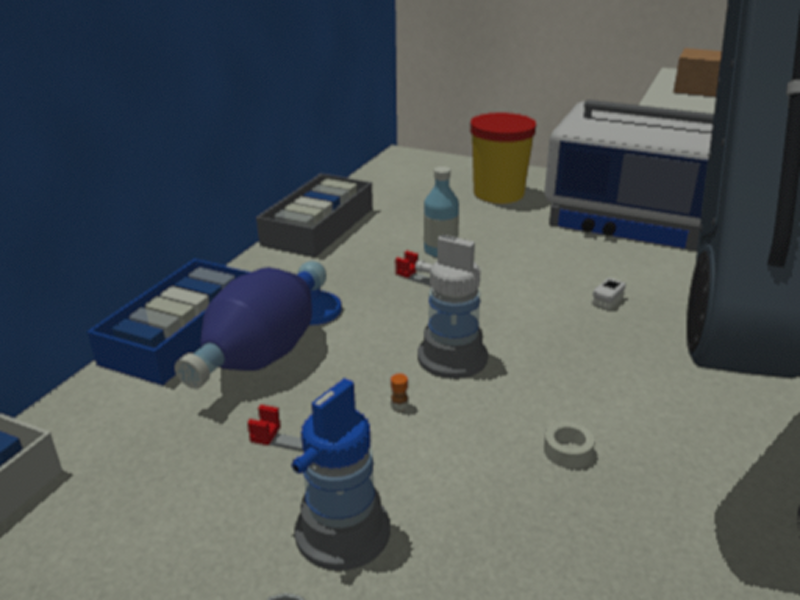

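Top view: the blue cap is around (255,300), with its spout tip at (219,295) and its clip at (249,250). The white cap is at (497,290). I'll enlarge the blue cap.

```bash
python3 - <<'E'
from rig import bot, imaging
import cv2,numpy as np
a=imaging.capture("top")[145:225,130:200]; b=imaging.capture("side")[235:315,150:250]
A=cv2.resize(a,None,fx=6,fy=6,interpolation=cv2.INTER_CUBIC)
B=cv2.resize(b,None,fx=3.8,fy=3.8,interpolation=cv2.INTER_CUBIC)
o=np.zeros((480,800,3),np.uint8);o[:,:420]=A;o[:B.shape[0],420:800]=B
cv2.imwrite("pics/c1.png",cv2.cvtColor(cv2.convertScaleAbs(o,alpha=1.6),cv2.COLOR_RGB2BGR))
print(imaging.camera_model("top"))
E
```

```text
{'fx': 394.08106839274797, 'fy': 394.08106839274797, 'cx': 254.89557580558787, 'cy': 192.38739781037992, 'T': array([[-0.02040114, -0.9946986 ,  0.1007893 ,  0.46517391],
       [-0.99941788,  0.01753247, -0.02926633,  0.0333    ],
       [ 0.02734409, -0.10132769, -0.99447725,  1.04467755],
       [ 0.        ,  0.        ,  0.        ,  1.        ]])}
```

View pics/c1.png

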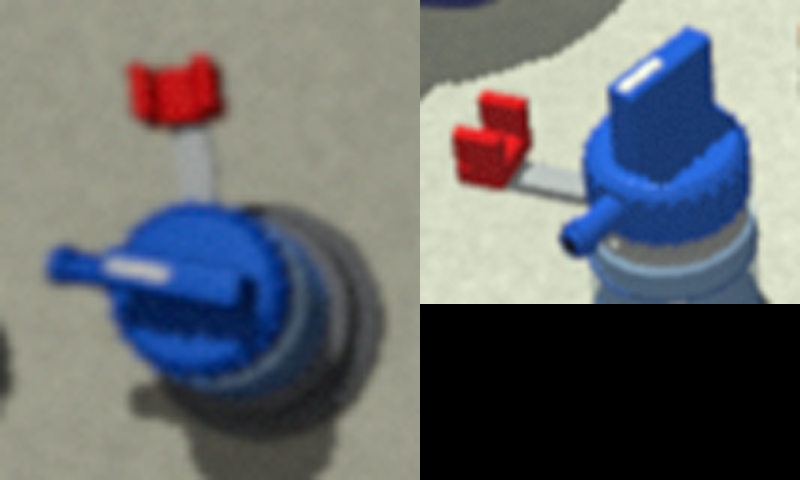

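Crop: the wing's top face runs from (100,264) to (245,283), and the cap disc centre is about (202,291). The spout tip is at (52,265) and the red clip centre at (177,92). In the side part, the wing top is centred near (660,62).

```bash
cat > h.py <<'E'
from rig import bot, imaging
import numpy as np, cv2
def ray(n,u,v,z,m=None):
    m=m or imaging.camera_model(n); T=m["T"]
    d=T[:3,:3]@[(u-m["cx"])/m["fx"],(v-m["cy"])/m["fy"],1]
    return (T[:3,3]+d*(z-T[2,3])/d[2])[:2]
E
python3 - <<'E'
from h import *
t=lambda u,v,z:ray("top",130+(u-2.5)/6,145+(v-2.5)/6,z)
s=lambda u,v,z:ray("side",150+(u-421.5)/3.8,235+(v-1.5)/3.8,z)
P=dict(wing=t(173,273,.193),disc=t(202,291,.150),tip=t(52,265,.139),clip=t(177,92,.139),swing=s(660,62,.193),stip=s(573,240,.139),sclip=s(492,141,.139))
w1,w2=t(170,273,.193),t(105,263,.193)
for k,v in P.items():print(k,v.round(4))
for a,b in (("wing","tip"),("disc","tip"),("wing","clip"),("disc","clip"),("swing","stip"),("swing","sclip")):
    d=P[b]-P[a];print(a,b,np.hypot(*d),np.arctan2(d[1],d[0]))
d=w2-w1;print("stripe",np.arctan2(d[1],d[0]))
s=bot.read_state();print(s["position"],s["joint_positions"],np.arctan2(s["tcp_rot"][1][1],s["tcp_rot"][0][1]))
E
```

```text
wing [0.5602 0.2166]
disc [0.5579 0.2149]
tip [0.5701 0.2742]
clip [0.6364 0.227 ]
swing [0.5608 0.2204]
stip [0.5739 0.2724]
sclip [0.6356 0.2356]
wing tip 0.05845026335829457 1.4005424400996125
disc tip 0.060503320708808976 1.3687349961204431
wing clip 0.07695259893427557 0.1353653675706558
disc clip 0.07940756429808313 0.15236450470367502
swing stip 0.05362058194742586 1.3226008294797753
swing sclip 0.07635557405230557 0.2000997345771304
stripe 1.3993670514249286
[ 0.22756423 -0.5816076   0.22193037] [-7.88683732e+01  3.02594371e+01  8.21294924e+01 -8.85085483e-04
  6.76892462e+01 -1.02283609e+01] -1.1979881867202398
```

Request:
drive_tool:
  deltas: "87 40 100 40 0; 87 332 798 40 1.01; 87 332 798 40 1.01; 87 332 798 40 1.01; 87 332 798 40 1.01; 87 332 798 40 1.01; 87 332 798 40 1.01; 87 332 798 40 1.01; 87 332 798 40 1.01; 87 332 798 40 1.01; 87 332 798 40 1.01; 87 332 798 40 1.01"

```text
time_s: 1.4
position: [0.4571, -0.0291, 0.2554]
tcp_rot: [[0.187, 0.982, 0.001], [0.982, -0.187, -0.0], [-0.0, 0.001, -1.0]]
force: [0.4, 0.3, 0.9]
opening: 1.002
grasp_force: 0.0
```

Request:
drive_tool:
  deltas: "87 90 215 7 0; 87 90 215 7 0; 87 90 215 7 0; 87 90 215 7 0; 87 90 215 7 0; 87 90 215 7 0; 87 90 215 7 0; 87 90 215 7 0"

```text
time_s: 2.2
position: [0.5458, 0.1829, 0.2618]
tcp_rot: [[0.188, 0.982, -0.002], [0.982, -0.188, -0.001], [-0.001, -0.001, -1.0]]
force: [-0.1, 0.0, -0.4]
opening: 0.996
grasp_force: 0.0
```

```bash
python3 - <<'E'
from h import *
s=bot.read_state();m=imaging.camera_model("wrist");I=imaging.capture("wrist")
cv2.imwrite("pics/w1.png",cv2.cvtColor(cv2.convertScaleAbs(cv2.resize(I,(800,600),interpolation=cv2.INTER_CUBIC),alpha=1.5),cv2.COLOR_RGB2BGR))
print(s["position"],s["tcp_rot"].round(3),m)
E
```

```text
[0.54584453 0.18292158 0.26178119] [[ 0.188  0.982 -0.002]
 [ 0.982 -0.188 -0.001]
 [-0.001 -0.001 -1.   ]] {'fx': 343.60666435307854, 'fy': 343.60666435307854, 'cx': 252.35397345471287, 'cy': 186.65558006863515, 'T': array([[ 0.98237005, -0.18083966, -0.04739306,  0.55762682],
       [-0.18693615, -0.95292373, -0.23872836,  0.24744247],
       [-0.00199042,  0.24337907, -0.96992921,  0.42422743],
       [ 0.        ,  0.        ,  0.        ,  1.        ]])}
```

View pics/w1.png

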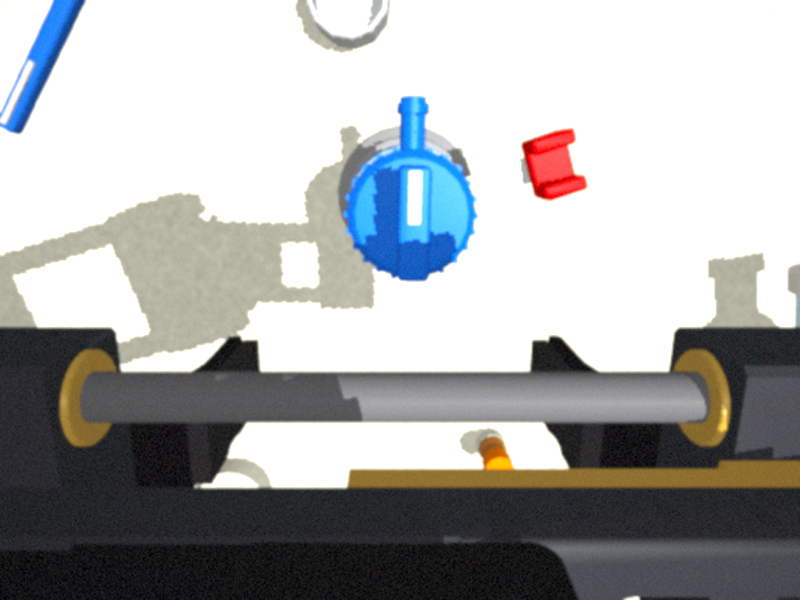

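Wrist view: the stripe runs along columns 408-423 from (416,169) to (414,225), and the cap disc centre is near (410,214). The spout tip is at (413,98) and the clip centre near (551,165).

```bash
python3 - <<'E'
from h import *
m=imaging.camera_model("wrist")
t=lambda u,v,z:ray("wrist",(u-.3)/1.5625,(v-.3)/1.5625,z,m)
P=dict(disc=t(410,212,.150),s1=t(416,169,.193),s2=t(414,225,.193),wend=t(416.5,165,.193),tip=t(413,98,.139),clip=t(551,164,.139))
for k,v in P.items():print(k,v.round(4))
for a,b in (("disc","tip"),("s2","s1"),("disc","clip"),("wend","tip")):
    d=P[b]-P[a];print(a,b,np.hypot(*d),np.arctan2(d[1],d[0]))
E
```

```text
disc [0.5599 0.2193]
s1 [0.5653 0.2409]
s2 [0.5603 0.2179]
wend [0.5658 0.2424]
tip [0.5718 0.2739]
clip [0.636  0.2288]
disc tip 0.05587080616123855 1.356903376245961
s2 s1 0.0235320168439319 1.3551259599858185
disc clip 0.07671813616170327 0.12382856523666877
wend tip 0.03204195122703359 1.3830531192671673
```

Request:
drive_tool:
  deltas: "60 14.6 34.8 0 -0.01; 60 14.6 34.8 -20 -0.01; 60 14.6 34.8 -50 -0.01; 60 14.6 34.8 -80 -0.01; 60 14.6 34.8 -100 -0.01; 60 14.6 34.8 -100 -0.01; 60 14.6 34.8 -100 -0.01"

```text
time_s: 2.95
position: [0.5615, 0.2177, 0.1625]
tcp_rot: [[0.198, 0.98, -0.0], [0.98, -0.198, -0.0], [-0.0, -0.0, -1.0]]
force: [0.0, -0.2, -0.3]
opening: 0.691
grasp_force: 0.0
```

Centred and clear of contact. Close the fingers.

Request:
drive_tool:
  deltas: "5 -1 0 -2 0; 5 -1 0 -2 0; 5 -1 0 -2 0; 5 -1 0 -2 0; 5 -1 0 -2 0; 5 -1 0 -2 0; 5 -1 0 -2 0; 5 -1 0 -2 0"

```text
time_s: 3.75
position: [0.561, 0.2187, 0.1603]
tcp_rot: [[0.197, 0.98, 0.001], [0.98, -0.197, -0.0], [0.0, 0.001, -1.0]]
force: [1.8, -0.3, -1.1]
opening: 0.156
grasp_force: 30.0
```

Request:
drive_tool:
  deltas: "5 0 0 0 -0.12; 5 0 0 0 -0.24; 5 0 0 0 -0.36; 5 0 0 0 -0.48; 5 0 0 0 -0.6; 5 0 0 0 -0.72; 5 0 0 0 -0.84; 5 0 0 0 -0.96; 5 0 0 0 -1.08; 5 0 0 0 -1.15; 5 0 0 0 -1.15; 5 0 0 0 -1.15"

```text
time_s: 4.95
position: [0.5614, 0.2183, 0.1602]
tcp_rot: [[0.975, 0.222, 0.002], [0.222, -0.975, -0.0], [0.002, 0.001, -1.0]]
force: [3.8, -2.2, -1.6]
opening: 0.16
grasp_force: 30.0
```

```bash
python3 - <<'E'
from h import *
s=bot.read_state();I=imaging.capture("wrist");J=imaging.capture("top")
cv2.imwrite("pics/w2.png",cv2.cvtColor(cv2.convertScaleAbs(cv2.resize(I,(800,600),interpolation=cv2.INTER_CUBIC),alpha=1.2),cv2.COLOR_RGB2BGR))
R=s["tcp_rot"];print(s["position"],np.arctan2(R[1][1],R[0][1])+np.pi/2,s["force"],s["moment"])
E
```

```text
[0.56135551 0.21830028 0.16024439] 0.22402995028192096 [ 3.80026306 -2.21788268 -1.61694815] [-0.37161973 -0.62609431 -0.13911269]
```

View pics/w2.png

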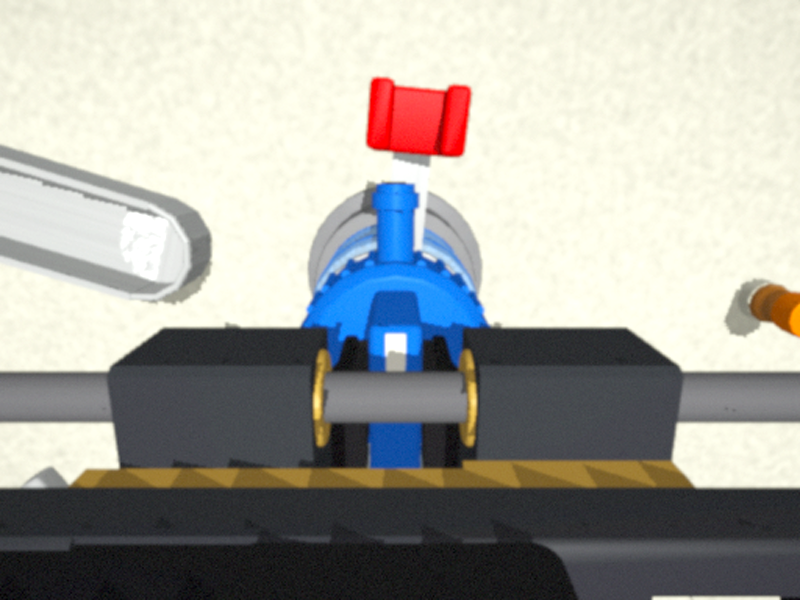

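Wrist view: the spout tip is at (396,190), with its root at (395,258). The clip's prongs are centred at columns 380 and 457, giving a middle of (419,117). A bit more turn is needed.

```bash
python3 - <<'E'
from h import *
m=imaging.camera_model("wrist")
t=lambda u,v,z:ray("wrist",(u-.3)/1.5625,(v-.3)/1.5625,z,m)
tip,root,clip=t(396,188,.144),t(395,258,.144),t(418.5,117,.142)
L,R=t(381,79,.147),t(459,86,.147); L2,R2=t(379,152,.147),t(453,156,.147)
az=lambda d:np.arctan2(d[1],d[0])
print(tip,root,clip,"spout dir",az(tip-root),"prongs",az(L-L2),az(R-R2),"across",az(L-R)-np.pi/2,az(L2-R2)-np.pi/2)
for c in ([.561,.2183],[.5602,.2175],[.5605,.219]):print(az(tip-c),az(clip-c),np.hypot(*(tip-c)),np.hypot(*(clip-c)))
E
```

```text
[0.6153142  0.23015999] [0.59256644 0.22529983] [0.63867699 0.22808556] spout dir 0.21048954434023076 prongs 0.1891079328531106 0.1622143988665175 across 0.14055528868247213 0.1721279586626261
0.21498437248980468 0.125317410061661 0.05559399178855808 0.07829094662495752
0.22578781887648114 0.13407815888134075 0.056549541341871325 0.07918770362603562
0.20085144297319882 0.11569877462885211 0.055938735640307956 0.0787031735924845
```

Request:
drive_tool:
  deltas: "5 0 0 0 -0.05; 5 0 0 0 -0.085; 5 0 0 0 -0.085; 5 0 0 0 -0.085; 5 0 0 0 -0.085"

```text
time_s: 5.55
position: [0.5613, 0.2183, 0.1602]
tcp_rot: [[0.99, 0.138, 0.002], [0.138, -0.99, -0.001], [0.002, 0.001, -1.0]]
force: [4.9, -2.9, -2.3]
opening: 0.155
grasp_force: 30.0
```

```bash
python3 - <<'E'
from h import *
s=bot.read_state();I=imaging.capture("wrist")
cv2.imwrite("pics/w3.png",cv2.cvtColor(cv2.convertScaleAbs(cv2.resize(I[30:230,170:370],(600,600),interpolation=cv2.INTER_CUBIC),alpha=1.2),cv2.COLOR_RGB2BGR))
R=s["tcp_rot"];print(s["position"],np.arctan2(R[1][1],R[0][1])+np.pi/2,s["force"])
E
```

```text
[0.56133321 0.21827783 0.1602311 ] 0.13865470025279758 [ 4.86126266 -2.88439455 -2.33495877]
```

View pics/w3.png

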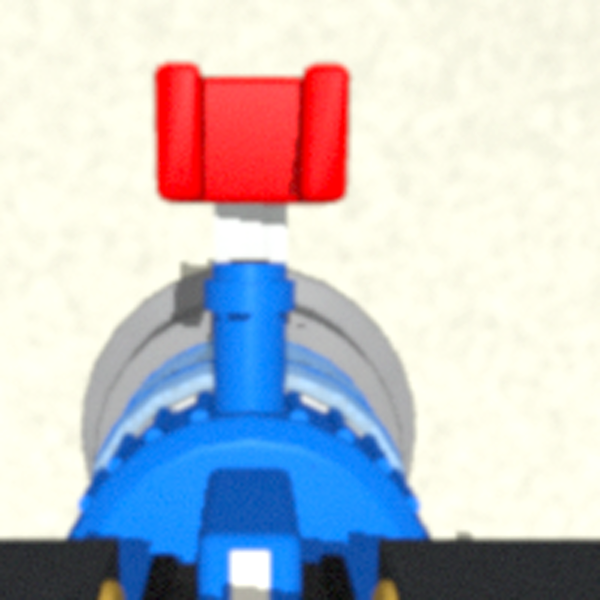

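The spout tip is at column 250, the tongue at 251 and the clip middle at 252, so the spout is aligned. Open and retreat straight up.

Request:
drive_tool:
  deltas: "60 0 0 0 0; 60 0 0 0 0; 60 0 0 0 0; 60 0 0 0 0; 60 0 0 20 0; 60 0 0 50 0; 60 0 0 80 0; 60 0 0 110 0; 60 0 0 110 0; 60 0 0 110 0"

```text
time_s: 6.6
position: [0.56, 0.2189, 0.2706]
tcp_rot: [[0.99, 0.138, 0.001], [0.138, -0.99, 0.0], [0.001, -0.0, -1.0]]
force: [-0.6, 0.3, -0.6]
opening: 0.685
grasp_force: 0.0
```

```bash
python3 - <<'E'
from h import *
I=imaging.capture("wrist")
cv2.imwrite("pics/w4.png",cv2.cvtColor(cv2.convertScaleAbs(cv2.resize(I[60:260,150:350],(600,600),interpolation=cv2.INTER_CUBIC),alpha=1.2),cv2.COLOR_RGB2BGR))
E
```

```text
(no output)
```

View pics/w4.png

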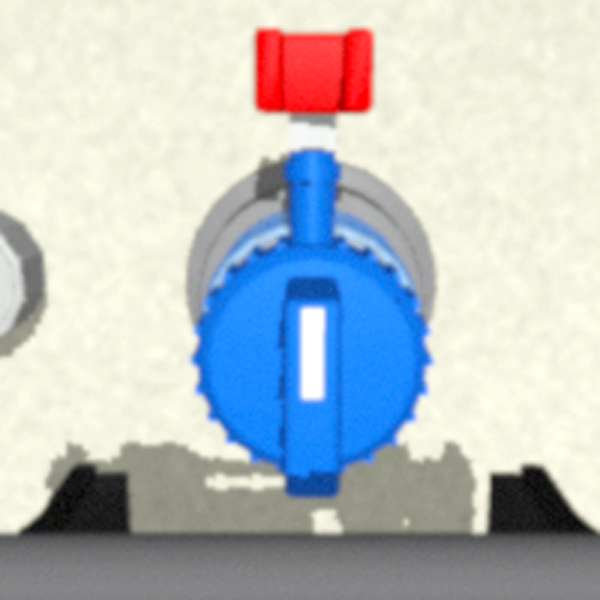

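The wing stripe (313), spout (313), tongue (313) and clip middle (314) are all in line, and the gripper is clear of the cap.

```bash
python3 -c "
from rig import bot
print(bot.hand_in())"
```

```text
the job is handed in; nothing more can be done
None
```

I screwed the blue cap on about 1.23 rad clockwise until its spout pointed straight at its red clip, within 1 pixel in the last wrist picture. I then let go, moved clear and handed the job in at about 6.7 s; the white cap was not touched.

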